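# Unclamp the phone-parts tray and hold it level above its dock

### The job

Free the blue parts tray by turning the red clamp knob clockwise (seen from above) about a quarter turn, until its steel toe lies alongside the tray and no longer over its rim. Then take the tray by its handle, lift it straight up, level all the way so that the battery and the circuit board stay in it, and finish while still holding it steady and level, straight above its dock and about 12 cm higher than it sat, so that I can wipe the dock's contacts. Leave the knob turned, and leave the other things on the bench where they are.

Things in the scene. Friction and masses are not known exactly. Their poses are not given: they have to be found in the camera images.
- dock: Fixed aluminium dock plate, 150 x 150 x 10 mm. Origin: centre of the tray's place, on the dock's underside (bench height); z up. The tray sits on the plate, 10 mm above the origin, inside a dark lip 8 mm high with 2 mm play all round. The clamp knob's vertical axis stands 84 mm from the origin along the dock's +y, on a post whose foot reaches y = +108 mm.
- clamp_grip (a point): Grip point of the red wing knob, on its vertical axis, 58 mm above the bench. The wing is an upright bar 44 mm long (own y), 12 mm thick (own x), 34 mm tall, this point at mid height; pinch it across its thickness from above. Axes turn with the knob. A steel toe under the wing, 14 mm wide, 6 mm thick, reaches 40 mm from the axis along own -y, 2 mm above the tray's rim.
- clamp (a joint): Turn of the knob, rad: 0 with the toe pointing straight at the tray (dock -y), growing clockwise seen from above, end stop 1.75. Starts between 0 and 0.3; the tray is free from about 1.2; at 1.57 the toe lies parallel to the tray's edge (dock -x). Friction about 0.06 N m; it stays where it is left.
- tray_grip (a point): Centre of the loose blue tray's handle: a grey bar 76 mm long (tray x), 16 thick (y), 20 tall, on end posts, above the tray's centre. This point is mid-bar, 68 mm above the tray's underside, 78 above the bench when seated. Tray 120 x 120 mm, rim 18 high, 4 mm walls, partition along x under the handle; 0.24 to 0.43 kg in all. z up when level; seated, axes as the dock's.
- battery_mid (a point): Centre of a loose black phone battery with a yellow end, 84 x 36 x 6 mm, lying flat in the tray's -y compartment.
- board_mid (a point): Centre of a loose green circuit board with steel shields, 80 x 30 x 4 mm, lying flat in the tray's +y compartment.
- white_phone: White phone, 138 (x) x 67 x 8 mm, lying on the bench on the dock's -y side; origin at the centre of its underside. Leave alone.
- dark_phone: Dark phone, 138 (x) x 67 x 8 mm, lying on the bench; origin at the centre of its underside. Leave alone.
- spool: Green flat spool, 56 mm across, 16 mm high, on the bench beyond the clamp; origin under its centre. Leave alone.
- jar: Small jar with a blue cap, 46 mm across, 50 mm high, on the dock's far side; origin under its centre. Leave alone.
- pot: Open blue plastic pot, 80 mm across, 85 mm high; origin under its centre. Leave alone.
- grey_ring: Grey plastic ring, 72 mm across, 35 mm high; origin under its centre. Leave alone.
- screwdriver: Blue-handled screwdriver, 170 mm long, lying along its x; origin below its middle. Leave alone.
Mind the look-alikes: they are no part of the job. Leave any green or pink look-alike of the part that bears tray_grip alone.

How it is judged (in metres and radians):
On the way, in this order (a step that is already met when the one before it is completed fails the run):
1. the clamp knob is turned until its toe is off the tray (joint above 1.3 rad), the tray still seated in the dock (value of joint clamp above 1.3 rad and z of tray_grip in the frame of dock below 0.084 m), for 0.2 s.
2. the tray is lifted level, clear of the dock, by the fingers alone (z of tray_grip in the frame of dock above 0.103 m and angle between tray_grip's own z axis and vertical below 0.17 rad and contact force between tray and dock below 0.1 N and contact force between tray and the fingers above 1 N), for 0.2 s.
At the end, for the whole second after the job is handed in: Held by the fingers alone, 80-160 mm higher than seated, within 50 mm of above the dock's centre, level within 0.09 rad, under 0.03 m/s and 0.2 rad/s; battery and board in their compartments; clamp above 1.3 rad; no other thing moved 25 mm (z of tray_grip in the frame of dock between 0.158 and 0.238 m and horizontal distance between tray_grip and dock below 0.05 m and angle between tray_grip's own z axis and vertical below 0.09 rad and linear speed of tray below 0.03 m/s and angular speed of tray below 0.2 rad/s and contact force between tray and the fingers above 1 N and contact force between tray and dock below 0.1 N and contact force between tray and clamp below 0.1 N and value of joint clamp above 1.3 rad and x of battery_mid in the frame of tray_grip between -0.035 and 0.035 m and y of battery_mid in the frame of tray_grip between -0.055 and -0.005 m and z of each of battery_mid, board_mid in the frame of tray_grip below -0.05 m and x of board_mid in the frame of tray_grip between -0.035 and 0.035 m and y of board_mid in the frame of tray_grip between 0.005 and 0.055 m and distance of each of white_phone, dark_phone, spool, jar, pot, grey_ring, screwdriver from where it was at the start of the episode below 0.025 m); the arm keeps its last pose, push and grip.
It fails at once if the tray tips more than 15 degrees (angle between tray_grip's own z axis and vertical above 0.26 rad).
It fails at once if another thing on the bench is shifted by 25 mm or more (distance of any of white_phone, dark_phone, spool, jar, pot, grey_ring, screwdriver from where it was at the start of the episode above 0.025 m).
It also fails if it takes over 45 s, if anything falls off the work surface, if the arm or the gripper's body presses on something with over 40 N, if the wrist force passes 120 N, or if a joint passes its speed limit or range.

### The arm

A 6-joint arm with a two-finger parallel gripper is mounted at the origin on the work surface. World frame = base frame: x ahead of the robot, y to its left, z up, the work surface at z = 0. Lengths are in mm, angles in rad, forces in N, time in s.
With the tool pointing down it reaches from about 275 to 825 mm from the base axis. Payload 4.9 kg.
Tool frame: the origin (TCP) lies at the very end of the fingers, on their centre line; the grasp point (between the pads) lies 19 mm behind it; z points along the fingers, y is the direction in which the jaws open and shut (so a half turn about z gives the same grasp; the last joint's range is limited). The gripper opens to 85 mm and grips with 20 to 120 N. Pads are 22 mm wide; open, the fingers measure 114 mm over their backs; the gripper's body (76 mm by 85 mm) begins 54 mm behind the grasp point. The pads swing forward as they close: fully open they stand 13 mm farther back than shut.
Start: joints at [-1.249, 0.326, -0.193, 1.052, 0, 1.437], TCP at [242.113, -493.862, 231.281] pointing down, gripper open.
Joint ranges: [-2.65, 2.65], [-0.97, 1.79], [-1.3, 1.35], [-1.93, 2.1], [-1.47, 1.37], [-3.14, 3.14]. Speed limits (rad/s): [2.57, 2.57, 3.14, 3.14, 3.14, 3.14].

### API

Orientations are given as [roll, pitch, yaw] about the fixed x, y, z axes, in that order (R = Rz(yaw) Ry(pitch) Rx(roll)).
In Python, from bench import bot, solve_ik, imaging gives the robot as it stands. Calls block until the motion is done:
- bot.move_ptp(position, orientation): joint-space move of the TCP to a pose.
- bot.movel(position, rot=None, max_speed=150, threshold=None): straight line of the TCP; rot=None keeps the orientation; max_speed is the mean speed in mm/s. With threshold (N) it stops when the force on the tool has changed by that much, and returns True; else False.
- bot.move_j(angles): joint-space move.
- bot.grip(opening, effort=None): opening from 0.0 (shut) to 1.0 (fully open); effort is the grip in N (None keeps the last); returns when the fingers have stopped.
- bot.dwell(seconds).
- solve_ik(position, orientation): joint angles nearest the present ones, or None.
- bot.get_state(): the state.
- imaging.capture(name): name is "scene" or "top"; returns the picture (384x512x3 uint8, blue, green, red); there is no depth.
- imaging.camera_model(name): a dict with "K" (3x3 intrinsics, pixels), "k1" (the pictures are not rectified: a ray, as slopes to the right and down, at radius r is drawn at 1 + k1 r^2 times it, then the intrinsics apply), "position" and "rotation" of the camera in the world. Camera axes: x right, y up, looking along -z (the intrinsics and any distortion apply to the point x, -y, -z); pixel columns grow to the right and rows downward; lengths in mm; the calibration is good to about 2 mm. A picture is of the moment at which its call begins. camera_model takes no time and is no camera call.
A pose or a line that the arm cannot do raises bot.IKError and nothing moves.
- bot.sign_off(): hands the job in, once; it reports no verdict.
The state is a dict: "t": time; "qpos": joint angles; "joint_velocities": joint speeds; "effort": joint torques, N m; "tcp_pos": TCP position; "orientation": TCP orientation; "contact_force": force on the tool from outside, world axes, zero at the start; "wrist_torque": the same for the moment, N m; "opening": opening from 0.0 (shut) to 1.0 (fully open).
Only numpy, scipy, OpenCV 4.12 (cv2) and the standard library are available. Lean on these libraries where they do the work, as an engineer would, in place of code of your own. Each camera call takes 0.05 s, during which the arm holds its last target.

## Working session

There is one attempt and no reset: what is moved stays moved. The work goes in short steps, each a Python script; the robot and the scene stay as the last script left them, time stands still between calls to the robot, and variables do not carry over. Pictures are saved under pics/ and viewed, and the job is handed in when it is done.

```bash
ls; mkdir -p pics
python3 - <<'E'
from bench import bot, solve_ik, imaging
import cv2
for n in ("scene","top"):
    im=imaging.capture(n); cv2.imwrite(f"pics/{n}0_raw.png",im)
    cv2.imwrite(f"pics/{n}0.png",cv2.resize(im,(800,600),interpolation=cv2.INTER_CUBIC))
    print(n,imaging.camera_model(n))
print(bot.get_state())
E
```

```text
pics
scene {'K': array([[458.16593151,   0.        , 257.66661492],
       [  0.        , 458.16593151, 187.63418372],
       [  0.        ,   0.        ,   1.        ]]), 'k1': -0.07850223450127203, 'position': array([1330.76996152, -765.70538108,  959.66157391]), 'rotation': array([0.88756676, 0.00235818, 0.79706539])}
top {'K': array([[477.08603712,   0.        , 249.65600981],
       [  0.        , 477.08603712, 190.9035121 ],
       [  0.        ,   0.        ,   1.        ]]), 'k1': -0.08267590351040936, 'position': array([ 499.67019811,  -14.25798728, 1536.09479215]), 'rotation': array([ 0.04333801,  0.00871023, -1.58946228])}
{'t': 0.1, 'qpos': array([-1.24916467e+00,  3.26878141e-01, -1.93482238e-01,  1.05201910e+00,
        2.38389833e-05,  1.43658006e+00]), 'joint_velocities': array([ 7.55044663e-04, -6.39807482e-04,  3.09753455e-04,  5.19718818e-04,
        1.10206381e-03,  1.26905230e-05]), 'effort': array([-2.49572231e-04, -4.44241190e+01,  2.63037014e+01,  7.97930028e-03,
       -1.23609552e-04, -1.02646237e-05]), 'tcp_pos': array([ 241.96362363, -493.32908843,  230.57621344]), 'orientation': array([-3.14002693e+00, -2.35472125e-04,  4.55847714e-01]), 'contact_force': array([-0.47030733,  0.9142706 ,  0.09905088]), 'wrist_torque': array([0.01329066, 0.02130654, 0.00655283]), 'opening': 0.996299428242859}
```

View pics/scene0.png

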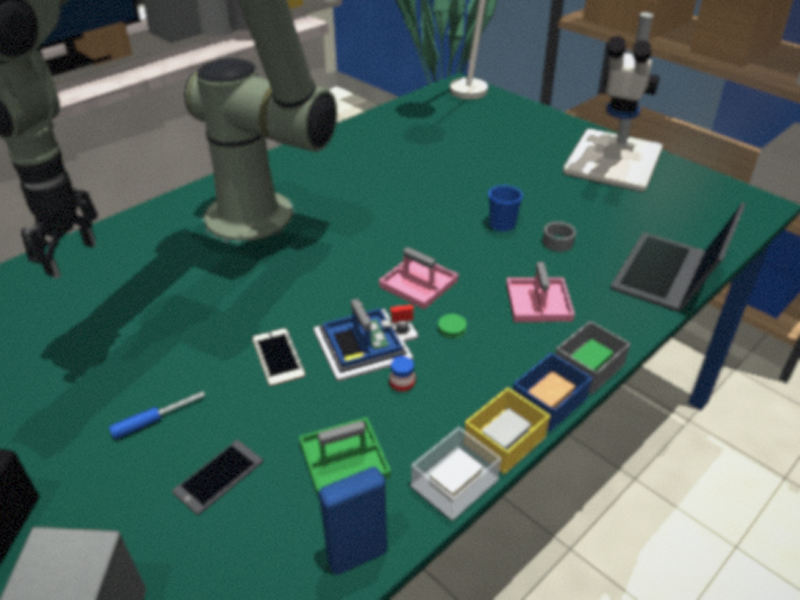

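View pics/top0.png

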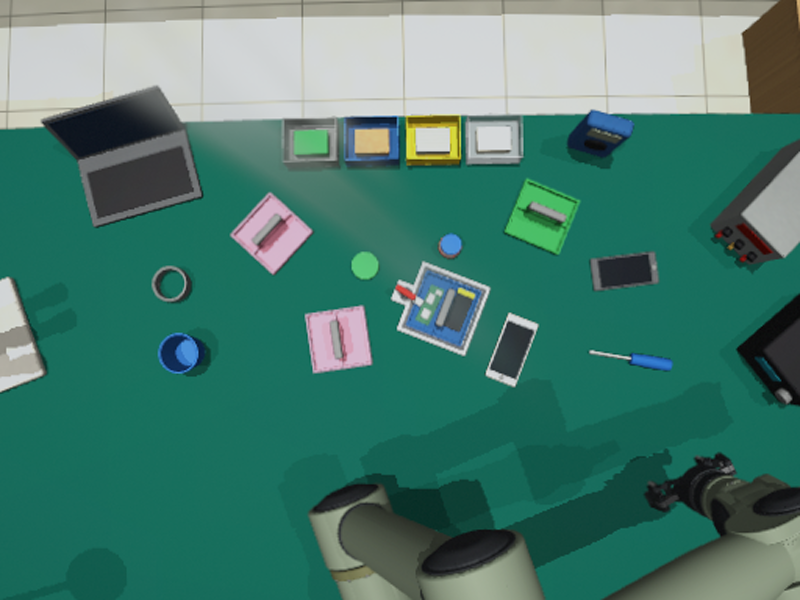

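The blue tray is at about (445,308) in the top view (800 px scale). The red knob is at (405,292), the jar at (450,245), the spool at (365,265) and the white phone at (512,350). I'll zoom in and measure.

```bash
cat > h.py <<'E'
import numpy as np, cv2
from scipy.spatial.transform import Rotation as Ro
from bench import bot, solve_ik, imaging
def cam(n):
    m=imaging.camera_model(n); return m['K'],m['k1'],np.array(m['position']),Ro.from_euler('xyz',m['rotation']).as_matrix()
def ray(n,uv):
    K,k1,p,R=cam(n)
    d=cv2.undistortPoints(np.array(uv,float).reshape(-1,1,2),K,np.array([k1,0,0,0])).reshape(-1,2)
    v=np.c_[d[:,0],-d[:,1],-np.ones(len(d))]@R.T
    return p,v
def onz(n,uv,z):
    p,v=ray(n,uv); return p+v*((z-p[2])/v[:,2])[:,None]
def proj(n,P):
    K,k1,p,R=cam(n); c=(np.atleast_2d(P)-p)@R
    c=np.c_[c[:,0],-c[:,1],-c[:,2]]
    return cv2.projectPoints(c,np.zeros(3),np.zeros(3),K,np.array([k1,0,0,0]))[0].reshape(-1,2)
def shot(n,name,roi=None,s=1):
    im=imaging.capture(n); cv2.imwrite(f'pics/{name}_raw.png',im)
    if roi: x,y,w,h=roi; c=im[y:y+h,x:x+w]
    else: c=im
    cv2.imwrite(f'pics/{name}.png',cv2.resize(c,None,fx=s,fy=s,interpolation=cv2.INTER_CUBIC)); return im
E
python3 - <<'E'
from h import *
print(proj('top',[0,0,0]),proj('scene',[0,0,0]))
t=cv2.imread('pics/top0_raw.png'); s=cv2.imread('pics/scene0_raw.png')
cv2.imwrite('pics/tz.png',cv2.resize(t[145:245,225:355],None,fx=6,fy=6,interpolation=cv2.INTER_CUBIC))
cv2.imwrite('pics/sz.png',cv2.resize(s[180:255,190:310],None,fx=6,fy=6,interpolation=cv2.INTER_CUBIC))
E
```

```text
[[252.28987294 367.2925222 ]] [[159.18625404 137.40864764]]
```

View pics/tz.png

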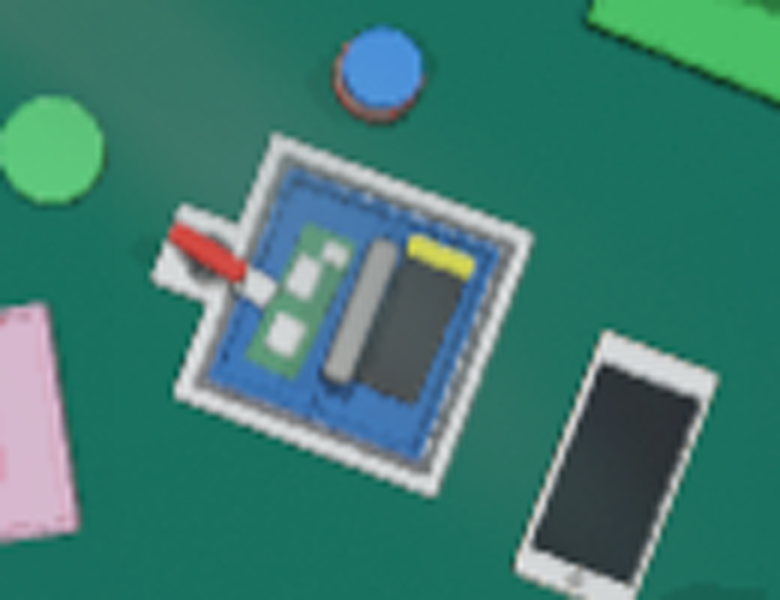

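View pics/sz.png

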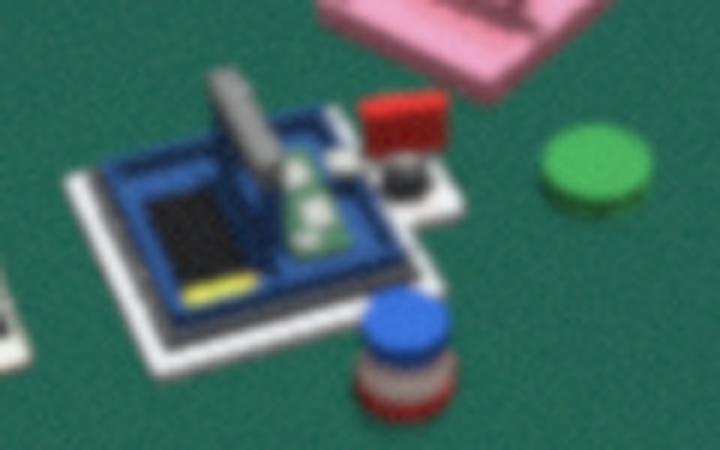

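The zoom shows the four dock plate corners, the grey handle, the red knob with its toe over the rim, and both loose parts. Now I'll measure with masks and corners and cross-check between the two views.

Run:
```python
from h import *
t=cv2.imread('pics/top0_raw.png'); s=cv2.imread('pics/scene0_raw.png')
# dock corners from zoom (6x, offset)
c=np.array([(275,133),(532,235),(435,495),(177,392)])/6+[225,145]-0.4
C=onz('top',c,10)[:,:2]; print('dock corners',C.round(1)); o=C.mean(0); print('centre',o, 'sides',[np.linalg.norm(C[i]-C[i-1]).round(1) for i in range(4)])
def mask(im,f,roi):
    x,y,w,h=roi; hsv=cv2.cvtColor(im,cv2.COLOR_BGR2HSV); m=np.zeros(im.shape[:2],np.uint8); m[y:y+h,x:x+w]=cv2.inRange(hsv,*f)[y:y+h,x:x+w]
    k,l,st,ce=cv2.connectedComponentsWithStats(m); i=1+np.argmax(st[1:,4]); return (l==i).astype(np.uint8)*255
red=((0,120,110),(12,255,255))
m=mask(t,red,(225,145,60,60)); r=cv2.minAreaRect(cv2.findContours(m,0,2)[0][0]); print('red',r,cv2.countNonZero(m))
ys,xs=np.nonzero(m); cr=np.array([xs.mean(),ys.mean()]); K=onz('top',cr,75)[0]; print('knob',K, np.linalg.norm(K[:2]-o))
P=onz('top',np.c_[xs,ys],75)[:,:2]; w,v=np.linalg.eigh(np.cov(P.T)); print('wing dir',v[:,1],np.degrees(np.arctan2(v[1,1],v[0,1])))
gr=((0,0,80),(180,60,190))
m=mask(t,gr,(275,180,20,34)); ys,xs=np.nonzero(m); H=onz('top',np.c_[xs,ys],88)[:,:2]; w,v=np.linalg.eigh(np.cov(H.T)); print('handle',H.mean(0),len(H),np.degrees(np.arctan2(v[1,1],v[0,1])),np.sqrt(w*12))
d=C[1]-C[0]+C[2]-C[3];print('dock -y dir deg',np.degrees(np.arctan2(d[1],d[0])))
# scene check
m=mask(s,red,(240,185,40,35)); ys,xs=np.nonzero(m); sc=[xs.mean(),ys.mean()];
print('red scene',sc,'pred',proj('scene',[K[0],K[1],62]))
for n,z in(('jar cap',50),):pass
print('proj dock origin/handle in scene',proj('scene',[*o,10]),proj('scene',[*H.mean(0),88]))
for nm,px,z in(('jar',(382,68),50),('spool',(51,149),16)): print(nm,onz('top',np.array(px)/6+[225,145],z))
print('phone corners',onz('top',np.array([(605,330),(718,375),(632,600),(515,570)])/6+[225,145],8).round(0))
```

```text
dock corners [[ 642.3  -70.3]
 [ 585.1 -206.5]
 [ 447.5 -151.5]
 [ 504.9  -15.3]]
centre [ 544.9796592  -110.88957762] sides [np.float64(148.0), np.float64(147.7), np.float64(148.1), np.float64(147.8)]
red ((259.17645263671875, 186.70587158203125), (13.3768892288208, 3.7729687690734863), 30.963754653930664) 51
knob [575.21791657 -32.43832793  75.        ] 84.07705267305622
wing dir [0.53907471 0.84225795] 57.37932738360945
handle [ 536.16906498 -118.87889967] 282 173.35818258697256 [41.92267012 69.75772414]
dock -y dir deg -112.82204230830806
red scene [np.float64(257.23148148148147), np.float64(199.00925925925927)] pred [[257.21699342 198.06727231]]
proj dock origin/handle in scene [[231.82127625 218.23515894]] [[226.76363183 198.55632797]]
jar [[ 670.26535526 -126.57366973   50.        ]]
spool [[634.22849029  48.13817474  16.        ]]
phone corners [[ 532. -246.    8.]
 [ 507. -306.    8.]
 [ 388. -257.    8.]
 [ 405. -195.    8.]]
```

Measurements agree:
- **Dock:** centre at about (545,-111), with +y at 67° world.
- **Knob:** 84.1 mm from the dock centre, against 84 expected. The clamp angle is about 0.17 rad.
- **Scene view:** matches to within 1 px.

Next I'll refine the handle estimate and approach the knob. I'm using the yaw branch that keeps joint 6 in range while it turns.

Run:
```python
from h import *
z=lambda p:np.array(p)/6+[225,145]-0.4
h=onz('top',z([(381,243),(340,380)]),88); print('handle ends',h.round(1),'mid',h.mean(0),'len',np.linalg.norm(h[0]-h[1]),np.degrees(np.arctan2(*(h[0]-h[1])[1::-1])))
w=onz('top',z([(172,230),(242,275)]),75);print('wing ends',w,w.mean(0),np.degrees(np.arctan2(*(w[0]-w[1])[1::-1])))
y0=np.radians(57.4-180)
for d in(0,.5,1,1.45): print(solve_ik([576,-33,46],[np.pi,0,y0-d]))
print('handle',solve_ik([545,-111,59+120],[np.pi,0,np.radians(-22.8-180)]),solve_ik([545,-111,59],[np.pi,0,np.radians(-22.8)]))
bot.move_ptp([576,-33,170],[np.pi,0,y0]); bot.grip(.6,30)
bot.movel([576,-33,95])
shot('top','k1',(225,125,130,100),6); s=bot.get_state(); print(s['t'],s['tcp_pos'],s['orientation'],s['contact_force'],s['opening'])
shot('scene','k1s',(190,150,120,100),6)
```

```text
handle ends [[ 578.1 -120.    88. ]
 [ 509.2  -97.7   88. ]] mid [ 543.64727066 -108.85028793   88.        ] len 72.45134669630437 -17.88941185591821
wing ends [[587.51713788 -14.24745512  75.        ]
 [563.81022994 -49.56234043  75.        ]] [575.66368391 -31.90489778  75.        ] 56.12650960492056
[-0.18514626  0.55859753 -0.34996499  0.66223381  0.         -1.18696525]
[-0.18514626  0.55859753 -0.34996499  0.66223381  0.         -0.68696525]
[-0.18514626  0.55859753 -0.34996499  0.66223381  0.         -0.18696525]
[-0.18514626  0.55859753 -0.34996499  0.66223381  0.          0.26303475]
handle [-0.33364008  0.37736685 -0.25775527  0.93567421  0.          0.06429499] [-0.33364008  0.51045706 -0.3967865   0.66355276  0.         -3.07729766]
3.475 [576.87432927 -33.11690501  96.00763624] [-3.14005297e+00  6.60939641e-04 -2.13972923e+00] [-0.46982036 -0.27956481  0.87796   ] 0.6022028609282992
```

View pics/k1s.png

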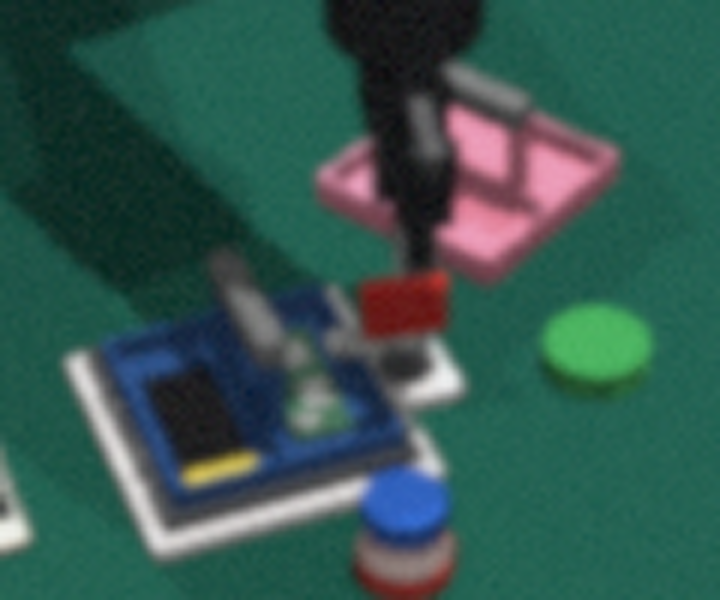

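The scene view shows the fingers straddling the red wing: finger tips at about (415,260) zoomed, wing at (405,305). I'll descend with a force guard, then pinch.

Run:
```python
from h import *
def st(l):
    s=bot.get_state(); print(l,round(s['t'],2),s['tcp_pos'].round(1),s['orientation'].round(3),s['contact_force'].round(1),s['wrist_torque'].round(2),round(s['opening'],3))
print(bot.movel([576,-33,46],max_speed=80,threshold=8)); st('down')
bot.grip(0,30); st('grip')
shot('scene','k2s',(190,150,120,100),6)
```

```text
False
down 4.28 [576.2 -33.1  46.2] [-3.141  0.    -2.14 ] [-0.5  0.1 -0.6] [-0.05 -0.01 -0.06] 0.6
grip 4.72 [576.7 -33.2  46.6] [-3.14  0.   -2.14] [ 0.3 -1.1  1.9] [-0.02 -0.08 -0.05] 0.129
```

View pics/k2s.png

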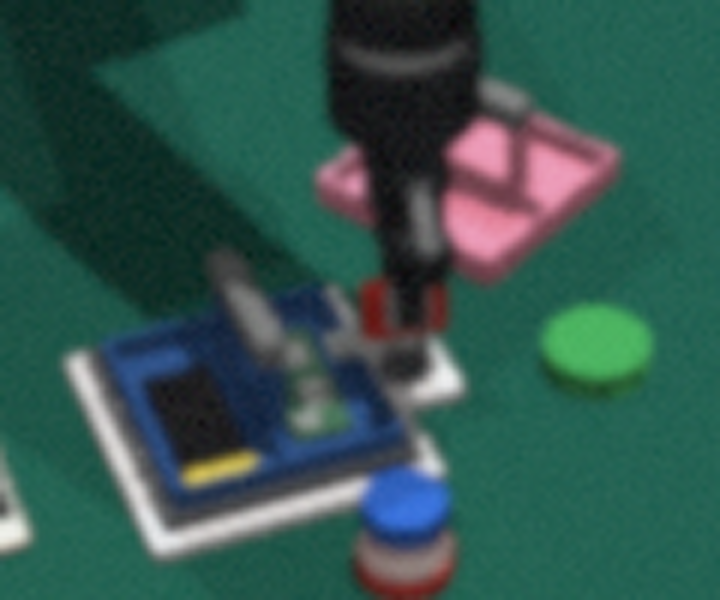

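The wing is held: opening 0.129 is about 11 mm, the wing is 12 mm thick, and forces are low. Finger position on the wing is centred at (405,300). Turning clockwise by 1.4 rad in steps.

Run:
```python
from h import *
def st(l):
    s=bot.get_state(); print(l,round(s['t'],2),s['tcp_pos'].round(1),s['orientation'].round(3),s['contact_force'].round(1),s['wrist_torque'].round(2),round(s['opening'],3)); return s
for d in(.35,.7,1.05,1.4):
    bot.movel([576,-33,46],rot=[np.pi,0,-2.14-d]); s=st(d)
    if np.linalg.norm(s['contact_force'])>30: print('STOP');break
shot('scene','k3s',(190,150,120,100),6)
```

```text
0.35 5.27 [576.7 -33.2  46.6] [-3.140e+00  1.000e-03 -2.488e+00] [-0.3 -1.6  5. ] [-0.06 -0.11 -0.11] 0.135
0.7 5.77 [576.8 -33.3  46.6] [-3.141e+00  1.000e-03 -2.838e+00] [1.3 0.4 5.3] [-0.11 -0.15 -0.05] 0.132
1.05 6.27 [576.8 -33.3  46.6] [-3.141e+00  2.000e-03  3.095e+00] [ 0.3 -1.2  6. ] [-0.19 -0.12 -0.06] 0.129
1.4 6.77 [576.7 -33.4  46.6] [-3.141e+00  2.000e-03  2.745e+00] [ 1.  -1.4  4.7] [-0.17 -0.13 -0.11] 0.134
```

View pics/k3s.png

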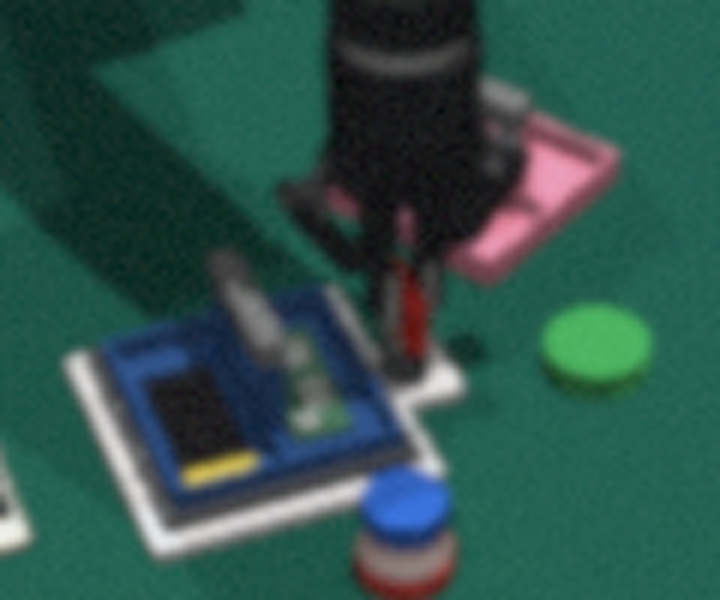

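The toe no longer lies on the tray: the wing is now edge-on at (415,310), and forces stay small. I'll release, rise, and confirm the knob angle with a look.

Run:
```python
from h import *
bot.grip(.4,30)
bot.movel([576,-33,170])
bot.move_ptp([440,-250,230],[np.pi,0,2.743])
shot('top','k4',(225,145,130,100),6); shot('scene','k4s',(190,150,120,100),6); print(bot.get_state()['t'])
```

```text
9.2667
```

View pics/k4.png

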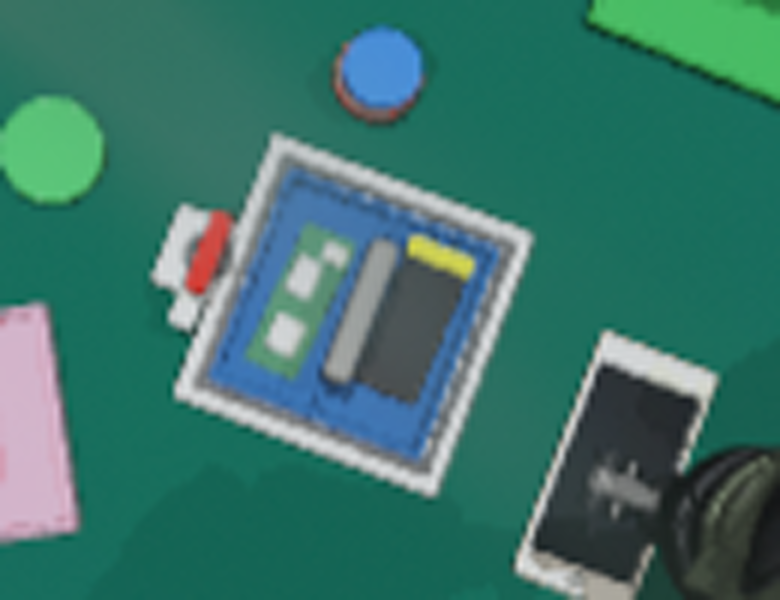

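View pics/k4s.png

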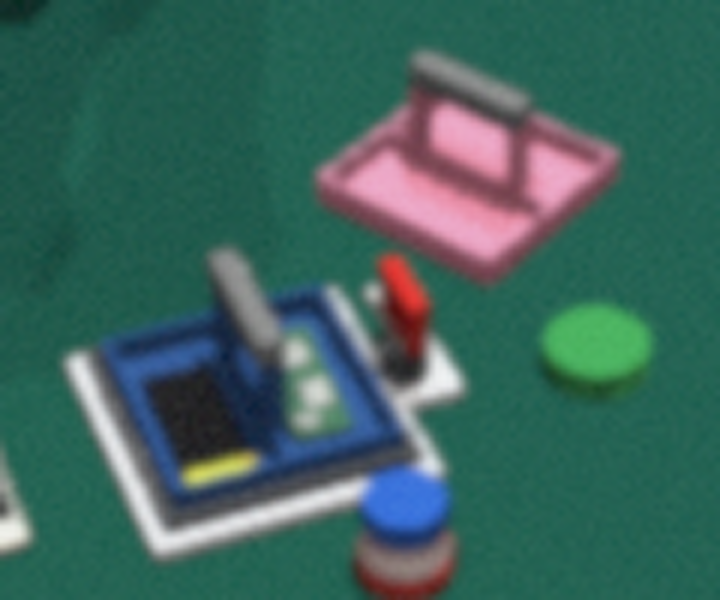

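The knob is now parallel to the tray edge: wing from (220,215) to (198,290), toe at (183,312) and clear of the tray. Nothing else has moved. The handle mid is at (360,312). Now the handle.

Run:
```python
from h import *
def st(l):
    s=bot.get_state(); print(l,round(s['t'],2),s['tcp_pos'].round(1),s['orientation'].round(3),s['contact_force'].round(1),s['wrist_torque'].round(2),round(s['opening'],3)); return s
X,Y=544.5,-110; yaw=np.radians(-22.8-180)
bot.grip(.65,30)
bot.move_ptp([X,Y,190],[np.pi,0,yaw])
bot.movel([X,Y,115])
print(bot.movel([X,Y,59],max_speed=70,threshold=8)); st('down')
bot.grip(0,70); st('grip')
shot('scene','t1s',(190,150,120,100),6)
```

```text
False
down 11.96 [ 544.8 -110.1   59.3] [3.142e+00 1.000e-03 2.744e+00] [-0.2  0.4  0.8] [-0.01 -0.04 -0.05] 0.648
grip 12.4 [ 544.9 -110.1   59.6] [3.141e+00 1.000e-03 2.744e+00] [-0.6 -0.2  4.3] [0.02 0.14 0.06] 0.172
```

View pics/t1s.png

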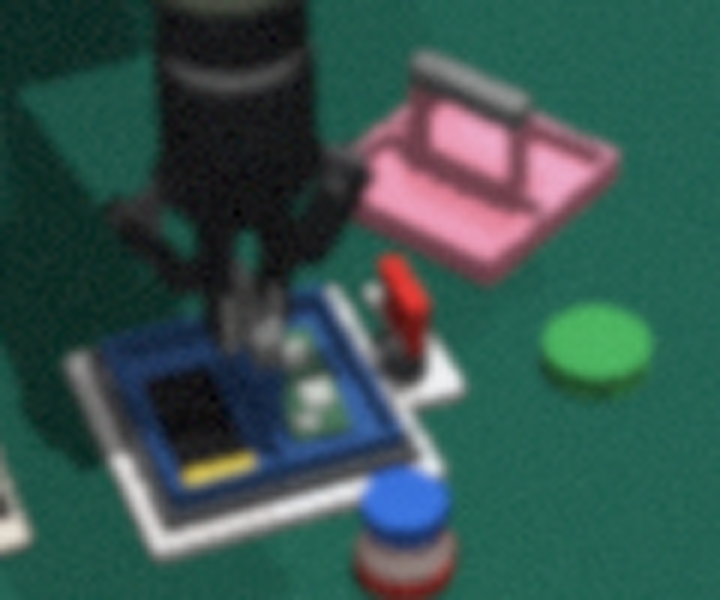

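The handle is gripped: opening 0.172 is about 15 mm, the bar is 16 mm thick, and the fingers are at (245,320). The tray is still seated and forces are low. I'll lift slowly, with a check at 35 mm.

Run:
```python
from h import *
def st(l):
    s=bot.get_state(); print(l,round(s['t'],2),s['tcp_pos'].round(1),s['orientation'].round(3),s['contact_force'].round(1),s['wrist_torque'].round(2),round(s['opening'],3)); return s
X,Y=544.5,-110
bot.movel([X,Y,74],max_speed=30); s=st('15')
if abs(s['contact_force'][2])<15:
    bot.movel([X,Y,99],max_speed=40); bot.dwell(.4); st('40')
shot('scene','t2s',(190,130,120,100),6)
```

```text
15 13.1 [ 544.3 -109.9   74. ] [-3.142 -0.     2.744] [ 0.4 -0.9 -3. ] [0.03 0.   0.01] 0.173
40 14.28 [ 544.4 -110.    98.9] [-3.142 -0.     2.744] [-0.1 -0.1 -2.4] [ 0.02 -0.07  0.03] 0.175
```

View pics/t2s.png

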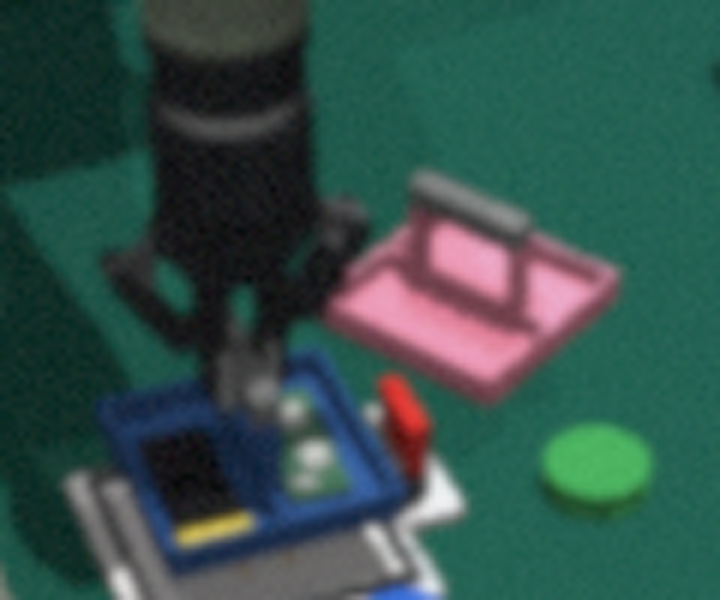

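The tray hangs level and clear of the dock, with its rim from (100,410) to (415,490), both parts inside, and about 2.5–3 N of load. Now on to +120 mm.

Run:
```python
from h import *
bot.movel([544.5,-110,179],max_speed=50); bot.dwell(1)
s=bot.get_state(); print(round(s['t'],2),s['tcp_pos'].round(1),s['orientation'].round(3),s['contact_force'].round(1),s['wrist_torque'].round(2),round(s['opening'],3),abs(s['joint_velocities']).max())
shot('scene','t3s',(180,110,130,150),4); shot('top','t3',(215,135,150,110),5)
# predicted rim corners if level & +120 (rim top z 148), scene zoom px
o=np.array([544.5,-110]);a=np.radians(67.2);ey=np.array([np.cos(a),np.sin(a)]);ex=np.array([ey[1],-ey[0]])
P=[[*(o+60*i*ex+60*j*ey),148] for i,j in((-1,-1),(1,-1),(1,1),(-1,1))]
print(((proj('scene',P)-[180,110])*4).round(0))
```

```text
17.07 [ 544.5 -110.   179. ] [-3.142  0.     2.744] [-0.9 -0.1 -3.2] [ 0.05 -0.03  0.04] 0.173 0.011478585398796343
[[ 96. 261.]
 [145. 361.]
 [310. 320.]
 [251. 225.]]
```

View pics/t3s.png

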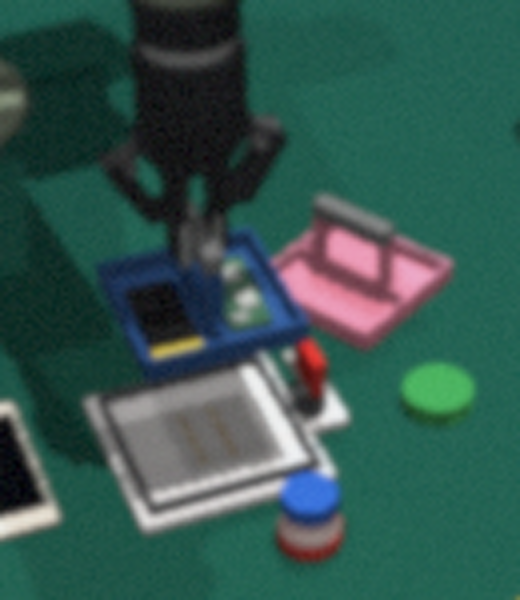

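View pics/t3.png

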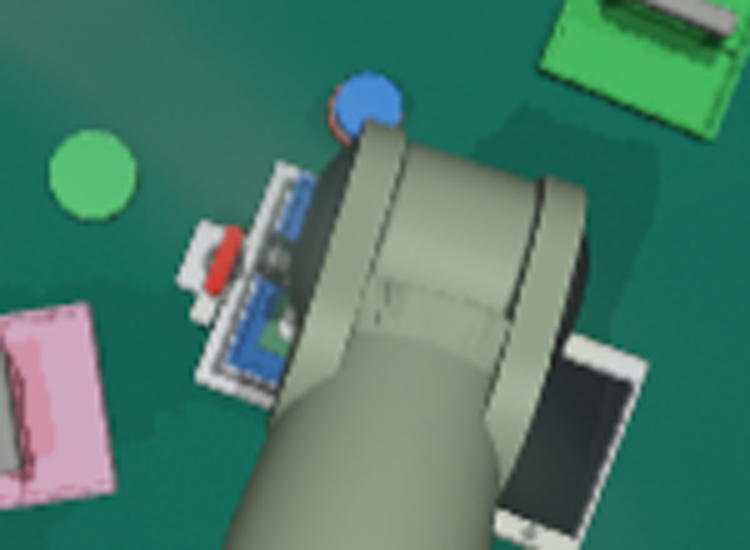

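The rim corners in the scene zoom are at about (97,268), (145,368), (310,330) and (250,232). They sit about 7–10 zoomed px below the level +120 mm prediction, by nearly the same amount at each corner, so the tray is level and at most about 5 mm low. Battery and board are in place, the dock is clear and the knob is still turned. Handing in.

```bash
python3 -c "
from bench import bot
print(bot.sign_off()); print(bot.get_state()['t'])"
```

```text
the job is handed in; nothing more can be done
None
the job is handed in; nothing more can be done
```

I turned the red clamp knob clockwise by 1.4 rad, to about 1.57 rad by my measurement, then lifted the blue tray by its handle. The arm is holding it steady about 120 mm above its seat, straight over the dock. I handed the job in at about 17 s; the sign-off gives no verdict.

**Last checks:**
- **Knob:** the toe lies alongside the tray and off its rim.
- **Grip:** the gripper opening stayed at 0.173, which fits the bar's thickness. The load is about 3 N, and the arm is essentially still.
- **Tray:** the battery and circuit board are both in their compartments, and the dock is clear underneath.
- **Bench:** the white phone, jar and spool and the look-alike trays in the close-up pictures look unmoved. I did not check the rest of the bench in a picture after the lift, but the arm met no unexpected contact.

**One small disagreement:** the tray rim showed about 2 px lower in the scene camera than I predicted. The shift was nearly the same at all four corners, so the tray is level. It may be about 5 mm low, or this may be calibration error; either is well inside the allowed height range. The arm blocked most of the tray in the final top view, so levelness rests on the scene camera.

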